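Index the vial table to its next hole

ROBOT

A 6-joint arm with a two-finger parallel gripper is mounted at the origin on a cart in front of the work surface, level with it; the furniture and walls round the work are solid. World frame = base frame: x ahead of the robot, y to its left, z up, the work surface at z = 0. Lengths are in m, angles in rad, forces in N, time in s.
With the tool pointing down it reaches from about 0.375 to 0.75 m from the base axis. Payload 9 kg.
Tool frame: the origin (TCP) lies on the centre line of the jaws, within the pads' length; the fingertips stand 19 mm ahead of it and the grasp point (between the pads) is the TCP (manip.tip_extent is the distance from the TCP to the fingertips, in m); z points along the fingers, y is the direction in which the jaws open and shut (so a half turn about z gives the same grasp; the last joint's range is limited). The gripper opens to 85 mm and grips with 20 to 120 N. Pads are 22 mm wide; open, the fingers measure 114 mm over their backs; the gripper's body (76 mm by 85 mm) begins 54 mm behind the grasp point. The pads swing forward as they close: fully open they stand 13 mm farther back than shut.
Start: joints at [-1.424, 0.104, 0.097, 1.564, 0, 1.353], TCP at [0.214, -0.561, 0.25] pointing down, gripper open.
Joint ranges: [-2.99, 2.99], [-0.84, 1.86], [-1.1, 1.16], [-1.84, 2.11], [-1.51, 1.56], [-3.14, 3.14]. Speed limits (rad/s): [2.22, 2.22, 2.57, 3.14, 3.14, 3.14].

INTERFACE

Orientations are given as a rotation vector (axis times angle).
In Python, from rig import monitor, imaging, ticket, manip gives the robot as it stands.
- The arm moves only by the shell command python3 -m crank 'ROWS' [OPENING]. ROWS is JSON, a list of rows, each an object of numbers: "dx", "dy", "dz": the shift along the world's x, y, z in cm; "ax", "ay", "az": the turn, a rotation vector about the world's x, y, z in rad. A call has 1 to 20 rows; each row is the pose to reach, as a shift and turn from the pose measured when the call began; what a row does not reach only later rows make up. A row lasts 1/10 s, in which the tool goes at most 50 mm and 8.59 degrees, less where a joint would pass 70% of its speed; a pose out of reach is approached as far as the arm can. A call with a gripper value outside its range is refused whole. OPENING is the opening, from -1 (shut) to 1 (fully open), set as the call begins (- or left out, the last holds). The fingers move at their own pace and stop on an object; the grip force is fixed at half the most. Time passes only in rows, so rows that repeat a pose let the fingers close. It gives the time, the measured TCP pose, the force and the opening at its end, in the units of the state.
- monitor.get_state(): the state, without advancing time (a new reading comes with each control period).
- imaging.get_image(name): name is "side" or "top" or "wrist"; returns a dict with "pixels" (420x560x3 uint8, red, green, blue), "intrinsics" (3x3 intrinsics, pixels), "extrinsics" (4x4, takes a point from world to camera coordinates). Camera axes: x right, y down, z forward; pixel columns grow to the right and rows downward; lengths in m; the calibration is good to about 2 mm. A picture is of the moment at which its call begins. There is no depth.
- ticket.close_job(): hands the job in, once; it reports no verdict.
The state is a dict: "clock": time; "q": joint angles; "qd": joint speeds; "effort": joint torques, N m; "position": TCP position; "ee_rot": TCP orientation; "contact_force": force on the tool from outside, world axes, zero at the start; "wrist_torque": the same for the moment, N m; "gripper_width": opening from 0.0 (shut) to 1.0 (fully open).
Only numpy, scipy, OpenCV 4.12 (cv2) and the standard library are available. Lean on these libraries where they do the work, as an engineer would, in place of code of your own. Each camera call takes 0.05 s, during which the arm holds its last target.

TASK

Index the vial table one step: press the spring plunger right in by the black cup on its bracket, and, keeping it in, turn the table clockwise (seen from above) with the fingertips in the cup to the very next hole of the index plate; then let go, so that the plunger springs back up into that hole and locks the table. Only push with the fingers: do not touch or lift the vials, they just ride along, and leave the other things on the bench alone.

Things in the scene. Friction and masses are not known exactly. Their poses are not given: they have to be found in the camera images.
- index_base: bolted-down base of the indexing table; it does not move. Dark round foot of 220 mm diameter, on a pedestal a fixed round steel index plate (200 mm diameter, underside 40 mm and top 52 mm above the bench) with six through holes of 17 mm, 60 degrees apart on a circle of 85 mm radius. Origin on the bench under the table axis, z up; a sensor post (114 mm high, 131 mm out) stands at its +x side, away from the robot.
- table_axis (a point): vertical axis of the turntable, at the height of the table's top (66 mm above the bench). The turntable is an aluminium disc of 142 mm diameter above the index plate; from it a bracket reaches out over the plate to the plunger.
- cup_floor (a point): centre of the flat inside floor of the plunger's black cup, 128 mm from the table axis; moves with table and plunger. The cup is open upward, 46 mm inside diameter, 54 mm outside, rim 12 mm above this floor. Floor 91 mm above the bench when the plunger is up, 77 mm when it is fully pressed. Closed fingertips pointing down fit in; pushing the fingertips along a circle about the axis carries the table with them (by friction on the floor or by the cup's wall).
- next_hole (a point): centre, on the plate's top face, of the index hole to turn to: 60 degrees clockwise (seen from above) from the hole in which the plunger's pin sits at the start. The pin is on the same radius as the cup, so the cup must end on the line from the table axis through this hole.
- turntable (a joint): angle of the table, rad: 0 at the start hole, grows clockwise seen from above, 1.047 at the next hole, stops at -2.0 and 2.0. Turns easily (about 0.04 N m of friction) and stays where it is left, but not while the pin is in a hole (play about 0.01 rad).
- plunger (a joint): how far the plunger is pressed in (downward), m: 0 up with the pin in a hole, 0.014 at its stop. A spring pushes it up: 3 N at the top, 6.5 N at the stop. Under the plate a foot carries a 15 mm round-ended pin that points up into the holes; it is clear of the plate from 0.011 on. Let go between holes, it comes up only to about 0.011; the round end finds the hole if the table is within about 0.04 rad of it.
- vial_a: small capped glass vial with clear content, 23 mm wide, 61 mm tall; stands loose and upright in one of the six nests of the turntable (nest centres 50 mm from the table axis, grey rings 14 mm high with a 27 mm bore), its top about 127 mm above the bench; origin at the centre of its underside, z up
- vial_b: small capped glass vial with yellow content, 22 mm wide, 61 mm tall; stands loose and upright in one of the six nests of the turntable (nest centres 50 mm from the table axis, grey rings 14 mm high with a 27 mm bore), its top about 127 mm above the bench; origin at the centre of its underside, z up
- vial_c: second small capped glass vial with yellow content, 23 mm wide, 62 mm tall; stands loose and upright in one of the six nests of the turntable (nest centres 50 mm from the table axis, grey rings 14 mm high with a 27 mm bore), its top about 127 mm above the bench; origin at the centre of its underside, z up
- forceps: steel forceps, 134 mm long, 17 mm wide, 5 mm thick, lying flat on the right; leave alone. Origin at the middle of its underside, length along its y
- filter_tin: round closed tin, 70 mm wide, 34 mm high, lying to the left; leave alone. Origin at the centre of its underside
- amber_bottle: small brown bottle, 32 mm wide, 53 mm high, standing to the left; leave alone. Origin at the centre of its underside

How it is judged:
On the way:
1. the plunger is pressed in while the table is still at the first hole (value of joint plunger above 0.009 m and value of joint turntable between -0.15 and 0.15 rad), for 0.05 s.
At the end, for the whole second after the job is handed in: the table stands at the next hole (1.047 rad, within 0.035), at rest, and the plunger is up again in that hole (pressed less than 3 mm); the vials stand upright in their nests and the forceps, tin and bottle are within 30 mm of where they were (value of joint turntable between 1.012 and 1.082 rad and value of joint plunger below 0.003 m and velocity of joint turntable between -0.05 and 0.05 rad/s and angle between each of vial_a, vial_b, vial_c's own z axis and vertical below 0.2 rad and horizontal distance between each of vial_a, vial_b, vial_c and table_axis below 0.06 m and height (world z) of each of vial_a, vial_b, vial_c below 0.076 m and distance of each of forceps, filter_tin, amber_bottle from where it was at the start of the episode below 0.03 m); the robot touches nothing.
It fails at once if a vial is lifted or tipped (height (world z) of any of vial_a, vial_b, vial_c above 0.086 m or angle between any of vial_a, vial_b, vial_c's own z axis and vertical above 0.5 rad).
It fails at once if the robot touches a vial (contact force between any of the arm, the fingers and vial_a above 1 N or contact force between any of the arm, the fingers and vial_b above 1 N or contact force between any of the arm, the fingers and vial_c above 1 N).
It fails at once if the forceps, tin or bottle is moved by more than 30 mm (distance of any of forceps, filter_tin, amber_bottle from where it was at the start of the episode above 0.03 m).
It fails at once if the table is turned on past the next hole or far the wrong way (value of joint turntable above 1.5 rad or value of joint turntable below -0.5 rad).
It also fails if it takes over 38 s, if anything falls off the work surface, if the arm or the gripper's body presses on something with over 40 N, if the wrist force passes 120 N, or if a joint passes its speed limit or range.

## Working session

There is one attempt and no reset: what is moved stays moved. The work goes in short steps, Python scripts to look and compute and a shell command to move; the robot and the scene stay as the last step left them, time stands still between calls to the robot, and variables do not carry over. Pictures are saved under pics/ and viewed, and the job is handed in when it is done.

```bash
mkdir -p pics; python3 - <<'E'
from rig import monitor, imaging, manip
import cv2,json,numpy as np,pickle
s=monitor.get_state(); print(s); print(manip.tip_extent)
for n in ["top","side"]:
    d=imaging.get_image(n); cv2.imwrite(f"pics/{n}0.png",d["pixels"][:,:,::-1]); pickle.dump(d,open(f"{n}0.pkl","wb"))
    print(n,d["intrinsics"],d["extrinsics"])
E
```

```text
{'clock': 0.0, 'q': array([-1.42368203e+00,  1.04718231e-01,  9.64441676e-02,  1.56391009e+00,
        2.70968847e-06,  1.35312559e+00]), 'qd': array([-0.00123066, -0.00045409,  0.00118466, -0.00128477, -0.00177606,
       -0.00015965]), 'effort': array([-2.69647746e-03, -5.56940031e+01,  5.03640103e+01,  1.74580183e-02,
       -3.93408336e-04, -9.17374081e-06]), 'position': array([ 0.21402677, -0.56018397,  0.24949742]), 'ee_rot': array([-3.08811776e+00, -5.69579696e-01, -8.11083515e-05]), 'contact_force': array([ 0.07659007, -0.37169671, -0.34197177]), 'wrist_torque': array([-0.01332169,  0.02567901, -0.03787698]), 'gripper_width': 1.0042756191345585}
0.019
top [[400.90305554   0.         277.12819526]
 [  0.         400.90305554 216.13797513]
 [  0.           0.           1.        ]] [[ 0.02978164 -0.99953156 -0.00705049 -0.08557425]
 [-0.9929138  -0.02877115 -0.1153014   0.51920252]
 [ 0.11504454  0.0104344  -0.99330553  1.32823339]
 [ 0.          0.          0.          1.        ]]
side [[447.9823353    0.         280.24169885]
 [  0.         447.9823353  211.19771627]
 [  0.           0.           1.        ]] [[ 0.99858952 -0.04935671  0.01956749 -0.5561757 ]
 [-0.0115812  -0.56215649 -0.82694979  0.05486268]
 [ 0.05181552  0.82555678 -0.56193519  1.20531081]
 [ 0.          0.          0.          1.        ]]
```

View pics/top0.png

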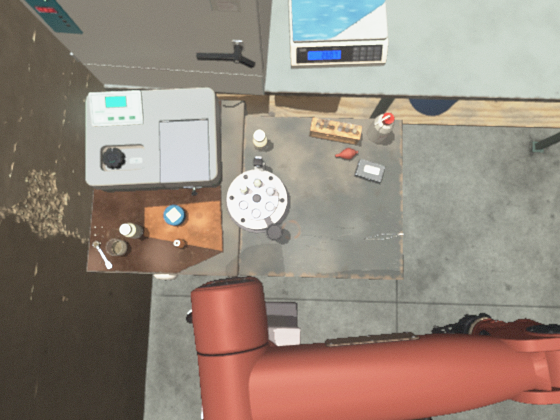

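View pics/side0.png

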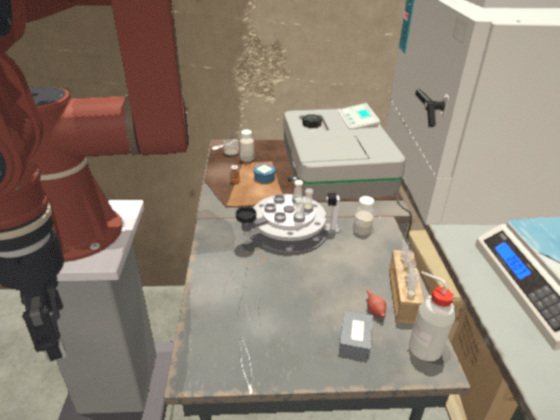

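```bash
python3 - <<'E'
import cv2
a=cv2.imread("pics/top0.png")[120:320,120:380]
cv2.imwrite("pics/topc.png",cv2.resize(a,None,fx=3,fy=3,interpolation=cv2.INTER_CUBIC))
a=cv2.imread("pics/side0.png")[120:320,120:380]
cv2.imwrite("pics/sidec.png",cv2.resize(a,None,fx=3,fy=3,interpolation=cv2.INTER_CUBIC))
E
```

```text
(no output)
```

View pics/topc.png

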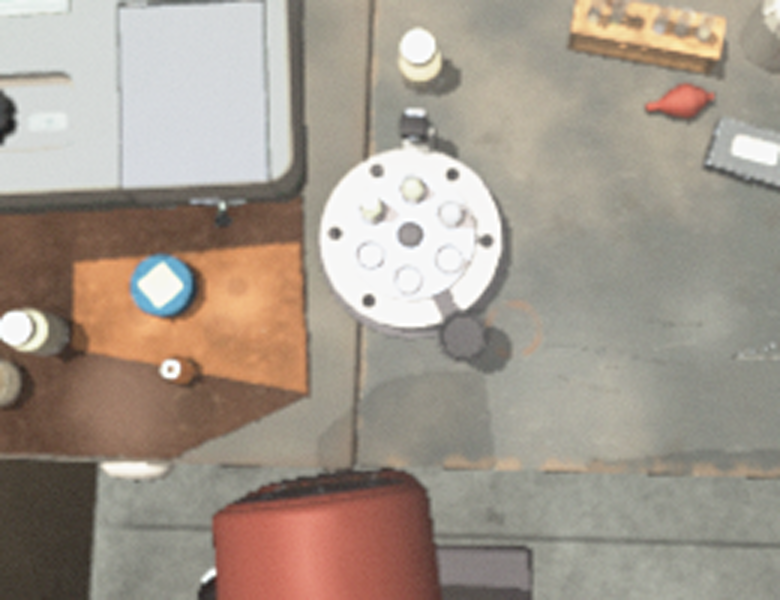

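View pics/sidec.png

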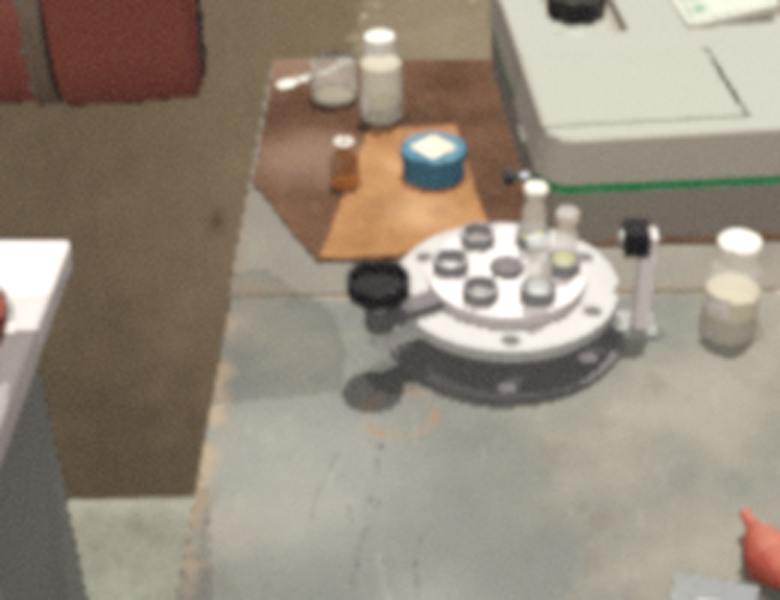

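```bash
cat > h.py <<'E'
import numpy as np
def ray(d,u,v,z):
    K,T=d["intrinsics"],d["extrinsics"]; R,t=T[:3,:3],T[:3,3]
    c=-R.T@t; r=R.T@np.linalg.solve(K,[u,v,1]); return c+r*(z-c[2])/r[2]
E
python3 - <<'E'
import pickle,numpy as np,h
from scipy.optimize import least_squares
t=pickle.load(open("top0.pkl","rb")); s=pickle.load(open("side0.pkl","rb"))
f=lambda p:(120+(p[0]+.5)/3-.5,120+(p[1]+.5)/3-.5)
P=np.array([h.ray(t,*f(p),.052)[:2] for p in [(376,170),(452,174),(486,240),(335,233),(368,300)]])
def m(x): # order angles: hole k 
    ks=[3,4,5,2,1]  # next=1 (7 o'clock), clockwise seen from above => world angle decreasing
    return np.array([[x[0]+.085*np.cos(x[2]-np.pi/3*(k)),x[1]+.085*np.sin(x[2]-np.pi/3*k)] for k in ks])
r=least_squares(lambda x:(m(x)-P).ravel(),[.5,.1,np.radians(-150)])
print(r.x,np.degrees(r.x[2]),np.round(1e3*r.fun,1))
c=r.x; print("cup pred",c[0]+.128*np.cos(c[2]),c[1]+.128*np.sin(c[2]))
a=c[2]-np.pi/3; print("next",c[0]+.128*np.cos(a),c[1]+.128*np.sin(a))
print("cup top",h.ray(t,*f((465,335)),.103),"cup side",h.ray(s,*f((379,283)),.103))
print("hub top",h.ray(t,*f((410,235)),.07),"side",h.ray(s,*f((508,267)),.07))
for p in [(368,300)]: print(P[4])
E
```

```text
[ 5.76298226e-01  5.69250215e-04 -2.63916022e+00] -151.21274223734403 [-0.  -0.3  0.3  0.3 -0.3 -0.4  0.2  0.7 -0.1 -0.3]
cup pred 0.4641172600208024 -0.06107027322150848
next 0.4668263498876405 0.06690105494262912
cup top [ 0.46401123 -0.06466099  0.103     ] cup side [ 0.4663096  -0.07586943  0.103     ]
hub top [ 5.75154083e-01 -2.17878271e-04  7.00000000e-02] side [ 0.57865507 -0.00532437  0.07      ]
[0.50373268 0.04494863]
```

```bash
python3 - <<'E'
import pickle,numpy as np,cv2
def proj(d,X):
    p=(d["extrinsics"][:3,:3]@np.asarray(X).T).T+d["extrinsics"][:3,3]; p=p@d["intrinsics"].T; return p[:,:2]/p[:,2:]
c=np.array([.5763,.0006]); th=-2.639
out=[]
for n,(x0,y0) in {"top":(200,155),"side":(225,180)}.items():
    d=pickle.load(open(n+"0.pkl","rb")); W=130 if n=="side" else 100
    im=cv2.resize(d["pixels"][y0:y0+100,x0:x0+W,::-1],None,fx=6,fy=6,interpolation=cv2.INTER_CUBIC)
    def circ(x,y,z,r,col):
        a=np.linspace(0,2*np.pi,60); X=np.c_[x+r*np.cos(a),y+r*np.sin(a),0*a+z]
        p=((proj(d,X)-[x0,y0]+.5)*6-.5); cv2.polylines(im,[np.round(p).astype(int)],True,col,1)
    circ(*c,.052,.1,(0,255,0)); circ(*c,.066,.071,(255,0,0))
    k=c+.128*np.array([np.cos(th),np.sin(th)]); circ(*k,.103,.027,(0,0,255)); circ(*k,.103,.023,(0,0,255))
    for i in range(6):
        a=th-i*np.pi/3; circ(*(c+.085*np.array([np.cos(a),np.sin(a)])),.052,.0085,(0,200,255))
    cv2.imwrite(f"pics/ov_{n}.png",im)
E
```

```text
(no output)
```

View pics/ov_top.png

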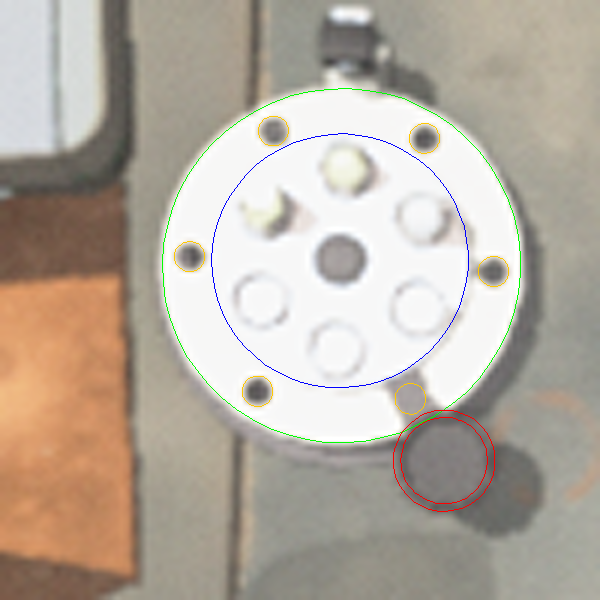

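View pics/ov_side.png

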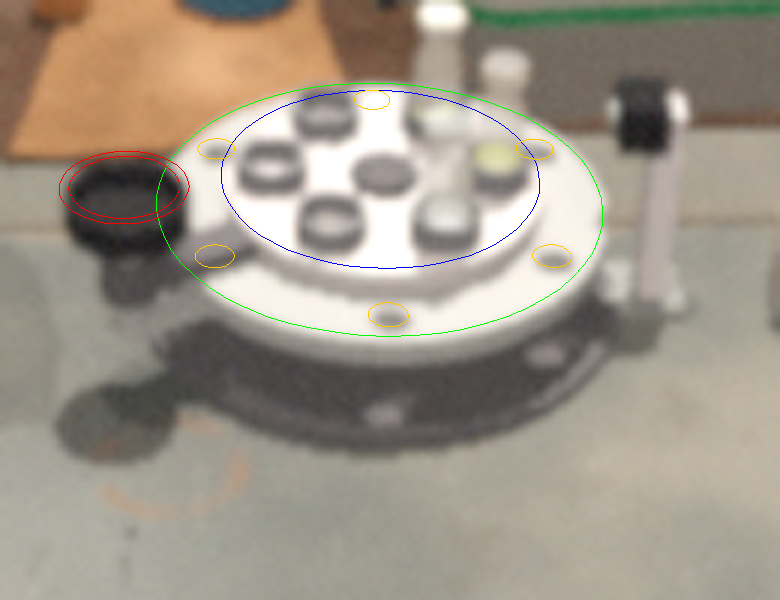

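The top overlay fits within about 1 mm and the side one is 1 px off. The cup is at about (0.464, -0.062) and the target is at about (0.467, 0.066). I'll shut the jaws and hover over the cup.

```bash
python3 -m crank '[{"dx":2,"dy":4,"az":0.1},{"dx":4,"dy":8,"az":0.2},{"dx":6,"dy":12,"az":0.3},{"dx":8,"dy":16,"az":0.4},{"dx":10,"dy":20,"az":0.5},{"dx":12,"dy":24,"az":0.6},{"dx":14,"dy":28,"az":0.7},{"dx":16,"dy":32,"az":0.8},{"dx":18,"dy":36,"az":0.9},{"dx":20,"dy":40,"az":1.0},{"dx":22,"dy":44,"az":1.1},{"dx":24,"dy":48,"az":1.2},{"dx":25,"dy":49.8,"dz":-3,"az":1.2},{"dx":25,"dy":49.8,"dz":-5,"az":1.2},{"dx":25,"dy":49.8,"dz":-7,"az":1.2},{"dx":25,"dy":49.8,"dz":-7,"az":1.2},{"dx":25,"dy":49.8,"dz":-7,"az":1.2}]' -1
python3 - <<'E'
from rig import monitor, imaging
import cv2,pickle
s=monitor.get_state(); print(s["clock"],s["q"],s["position"],s["contact_force"],s["gripper_width"])
for n in ["wrist","side"]:
    d=imaging.get_image(n); pickle.dump(d,open(f"{n}1.pkl","wb"))
    im=d["pixels"][:,:,::-1]
    if n=="side": im=cv2.resize(im[150:280,200:370],None,fx=4.5,fy=4.5,interpolation=cv2.INTER_CUBIC)
    cv2.imwrite(f"pics/{n}1.png",im)
E
```

```text
0.1 [-1.42369102e+00  1.04619763e-01  9.65557649e-02  1.56389187e+00
 -1.68899740e-05  1.35309783e+00] [ 0.21402428 -0.56024105  0.24961648] [ 0.09538445 -0.21725536 -0.29301103] 1.0025968754909416invalid input at $[0]: expected keys dx, dy, dz, ax, ay, az
```

View pics/wrist1.png

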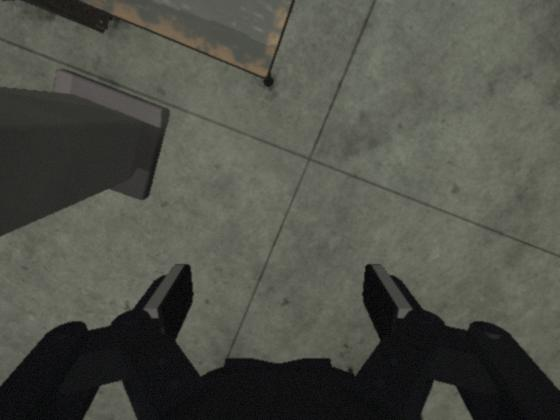

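View pics/side1.png

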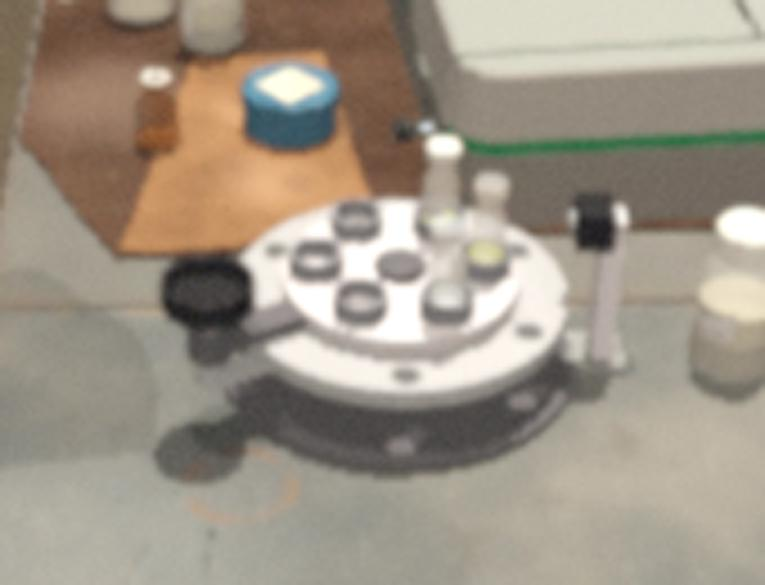

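The call was refused because every row needs all six keys. The wrist view shows the open fingers and the floor, and the side view is unchanged.

```bash
python3 -m crank '[{"dx":4,"dy":8,"dz":0,"ax":0,"ay":0,"az":0.15},{"dx":8,"dy":16,"dz":0,"ax":0,"ay":0,"az":0.3},{"dx":12,"dy":24,"dz":0,"ax":0,"ay":0,"az":0.5},{"dx":16,"dy":32,"dz":0,"ax":0,"ay":0,"az":0.7},{"dx":20,"dy":40,"dz":0,"ax":0,"ay":0,"az":0.9},{"dx":22,"dy":44,"dz":0,"ax":0,"ay":0,"az":1.0},{"dx":24,"dy":48,"dz":0,"ax":0,"ay":0,"az":1.1},{"dx":25,"dy":49.8,"dz":0,"ax":0,"ay":0,"az":1.2},{"dx":25,"dy":49.8,"dz":0,"ax":0,"ay":0,"az":1.2},{"dx":25,"dy":49.8,"dz":-2,"ax":0,"ay":0,"az":1.2},{"dx":25,"dy":49.8,"dz":-5,"ax":0,"ay":0,"az":1.2},{"dx":25,"dy":49.8,"dz":-7,"ax":0,"ay":0,"az":1.2},{"dx":25,"dy":49.8,"dz":-7,"ax":0,"ay":0,"az":1.2},{"dx":25,"dy":49.8,"dz":-7,"ax":0,"ay":0,"az":1.2}]' -1
python3 - <<'E'
from rig import monitor, imaging
import cv2,pickle
s=monitor.get_state(); print(s["clock"],s["q"],s["position"],s["ee_rot"],s["contact_force"],s["gripper_width"])
for n in ["wrist","side"]:
    d=imaging.get_image(n); pickle.dump(d,open(f"{n}1.pkl","wb"))
    im=d["pixels"][:,:,::-1]
    E=d["extrinsics"]; print(n,-E[:3,:3].T@E[:3,3])
    if n=="side": im=cv2.resize(im[150:280,200:370],None,fx=4.5,fy=4.5,interpolation=cv2.INTER_CUBIC)
    cv2.imwrite(f"pics/{n}1.png",im)
E
```

```text
clock: 1.6
position: [0.4636, -0.0622, 0.1798]
ee_rot: [-2.226, -2.215, 0.002]
contact_force: [0.3, -0.2, -0.7]
gripper_width: 0.003
1.6 [-4.13742577e-01 -3.07039713e-01 -4.16310334e-01  1.46341953e+00
 -4.47528383e-04  1.16197602e+00] [ 0.46360934 -0.06216124  0.17983084] [-2.22576755e+00 -2.21483954e+00  1.74061079e-03] [ 0.3145097  -0.19845961 -0.6554249 ] 0.0034331779601391005
wrist [0.46451881 0.01678087 0.30377466]
side [ 0.4935728 -0.9916621  0.7335582]
```

View pics/wrist1.png

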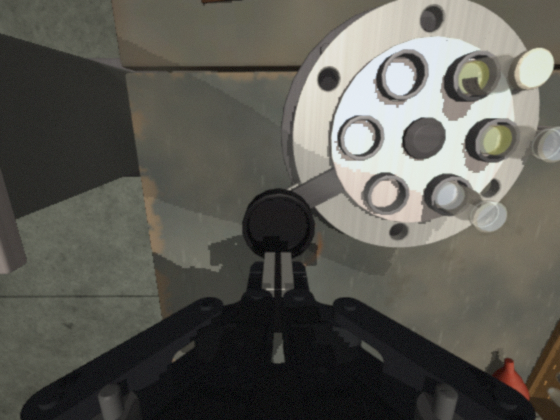

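View pics/side1.png

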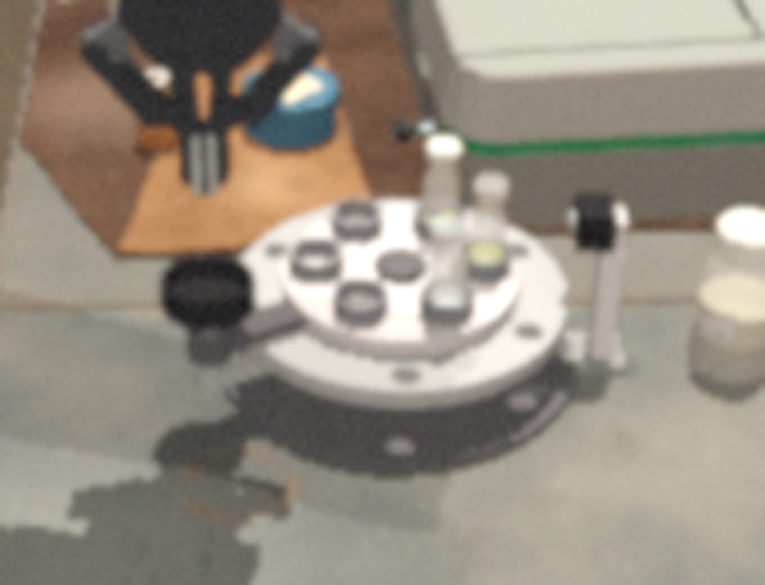

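```bash
python3 - <<'E'
import pickle,numpy as np,h
from scipy.optimize import least_squares
w=pickle.load(open("wrist1.pkl","rb"))
P={1:(328,78),2:(432,18),5:(399,231)}
W={k:h.ray(w,*p,.052)[:2] for k,p in P.items()}
f=lambda x:np.concatenate([x[:2]+.085*np.array([np.cos(x[2]-k*np.pi/3),np.sin(x[2]-k*np.pi/3)])-W[k] for k in W])
r=least_squares(f,[.576,0,-2.64]);x=r.x;print(x,np.round(r.fun*1e3,1))
for a in (x[2],x[2]-np.pi/3): print(x[:2]+.128*np.array([np.cos(a),np.sin(a)]))
print(h.ray(w,279,223,.103),h.ray(w,425,138,.068))
E
```

```text
[ 5.76971489e-01 -5.75258914e-04 -2.63990592e+00] [ 0.3 -0.2 -0.2  0.2 -0.1 -0.1]
[ 0.46474459 -0.06213111]
[0.46754911 0.06583816]
[ 0.46514591 -0.05817923  0.103     ] [ 0.57894547 -0.00123068  0.068     ]
```

Three independent fits agree: axis (0.577, -0.0005), cup (0.4647, -0.062). In the wrist view the shut fingertips at about (278,290) line up with the cup at (279,223). Now I'll press down.

```bash
python3 -m crank '[{"dx":0.1,"dy":0,"dz":-3,"ax":0,"ay":0,"az":0},{"dx":0.1,"dy":0,"dz":-5,"ax":0,"ay":0,"az":0},{"dx":0.1,"dy":0,"dz":-6,"ax":0,"ay":0,"az":0},{"dx":0.1,"dy":0,"dz":-6.6,"ax":0,"ay":0,"az":0},{"dx":0.1,"dy":0,"dz":-6.6,"ax":0,"ay":0,"az":0}]'
python3 -m crank '[{"dx":0,"dy":0,"dz":-0.7,"ax":0,"ay":0,"az":0},{"dx":0,"dy":0,"dz":-1.3,"ax":0,"ay":0,"az":0},{"dx":0,"dy":0,"dz":-1.6,"ax":0,"ay":0,"az":0},{"dx":0,"dy":0,"dz":-1.6,"ax":0,"ay":0,"az":0},{"dx":0,"dy":0,"dz":-1.6,"ax":0,"ay":0,"az":0}]'
python3 - <<'E'
from rig import imaging
import cv2
for n in ["wrist","side"]:
    im=imaging.get_image(n)["pixels"][:,:,::-1]
    if n=="side": im=cv2.resize(im[150:280,200:370],None,fx=4.5,fy=4.5,interpolation=cv2.INTER_CUBIC)
    cv2.imwrite(f"pics/{n}2.png",im)
E
```

```text
clock: 2.2
position: [0.4655, -0.0639, 0.1158]
ee_rot: [2.229, 2.212, 0.0]
contact_force: [-0.1, -0.1, -0.5]
gripper_width: 0.003
clock: 2.7
position: [0.466, -0.064, 0.1003]
ee_rot: [2.228, 2.211, 0.001]
contact_force: [2.0, 2.0, 4.7]
gripper_width: 0.005
```

View pics/wrist2.png

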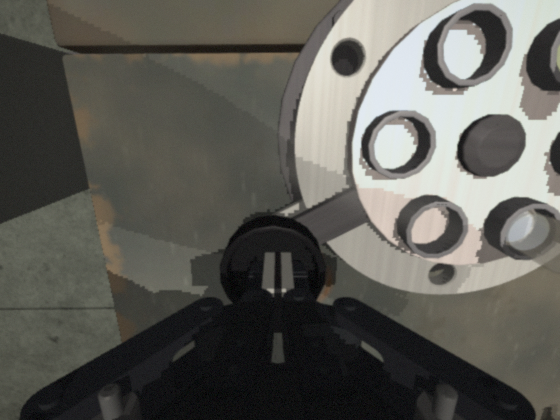

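View pics/side2.png

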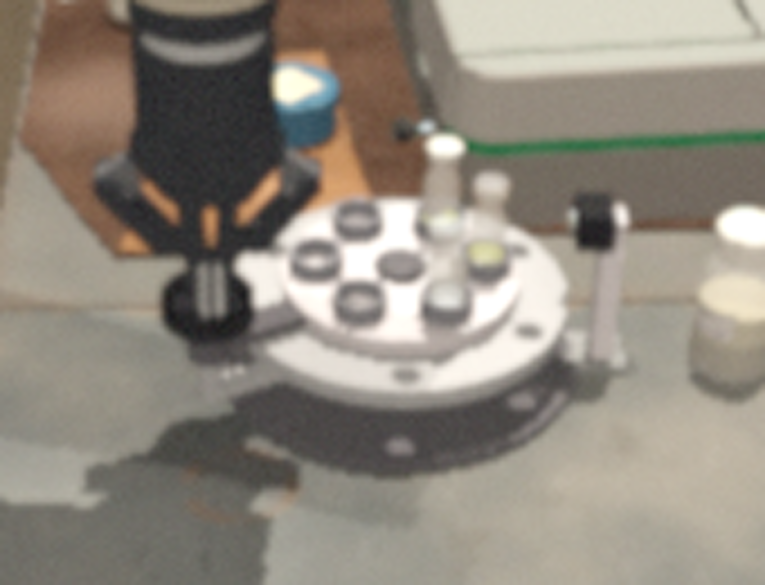

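The fingertips are inside the cup with the plunger about 9.7 mm in and 4.7 N up. I'll press further, past the 11 mm clearance.

```bash
python3 -m crank '[{"dx":0,"dy":0,"dz":-0.2,"ax":0,"ay":0,"az":0},{"dx":0,"dy":0,"dz":-0.4,"ax":0,"ay":0,"az":0},{"dx":0,"dy":0,"dz":-0.4,"ax":0,"ay":0,"az":0}]'

```

```text
clock: 3.1
position: [0.466, -0.064, 0.0964]
ee_rot: [2.228, 2.211, 0.001]
contact_force: [1.0, 0.7, 5.7]
gripper_width: 0.001
```

```bash
python3 - <<'E'
import numpy as np
c=np.array([.577,-.0005]);p=np.array([.466,-.064])-c
for d in range(4,61,4):
    a=-np.radians(d);R=np.array([[np.cos(a),-np.sin(a)],[np.sin(a),np.cos(a)]]);print(d,np.round(100*(R@p-p),2))
E
```

```text
4 [-0.42  0.79]
8 [-0.78  1.61]
12 [-1.08  2.45]
16 [-1.32  3.31]
20 [-1.5   4.18]
24 [-1.62  5.06]
28 [-1.68  5.95]
32 [-1.68  6.85]
36 [-1.61  7.74]
40 [-1.48  8.62]
44 [-1.3   9.49]
48 [-1.05 10.35]
52 [-0.74 11.19]
56 [-0.37 12.  ]
60 [ 0.05 12.79]
```

```bash
python3 -m crank '[{"dx":-0.22,"dy":0.39,"dz":-0.03,"ax":0,"ay":0,"az":0},{"dx":-0.42,"dy":0.79,"dz":-0.03,"ax":0,"ay":0,"az":0},{"dx":-0.78,"dy":1.61,"dz":-0.03,"ax":0,"ay":0,"az":0},{"dx":-1.08,"dy":2.45,"dz":-0.03,"ax":0,"ay":0,"az":0},{"dx":-1.32,"dy":3.31,"dz":-0.03,"ax":0,"ay":0,"az":0},{"dx":-1.5,"dy":4.18,"dz":-0.03,"ax":0,"ay":0,"az":0},{"dx":-1.62,"dy":5.06,"dz":-0.03,"ax":0,"ay":0,"az":0},{"dx":-1.68,"dy":5.95,"dz":-0.03,"ax":0,"ay":0,"az":0},{"dx":-1.68,"dy":6.85,"dz":-0.03,"ax":0,"ay":0,"az":0},{"dx":-1.61,"dy":7.74,"dz":-0.03,"ax":0,"ay":0,"az":0},{"dx":-1.48,"dy":8.62,"dz":-0.03,"ax":0,"ay":0,"az":0},{"dx":-1.3,"dy":9.49,"dz":-0.03,"ax":0,"ay":0,"az":0},{"dx":-1.18,"dy":9.92,"dz":-0.03,"ax":0,"ay":0,"az":0},{"dx":-1.18,"dy":9.92,"dz":-0.03,"ax":0,"ay":0,"az":0},{"dx":-1.18,"dy":9.92,"dz":-0.03,"ax":0,"ay":0,"az":0}]'
python3 - <<'E'
from rig import imaging
import cv2,pickle
for n in ["wrist","side","top"]:
    d=imaging.get_image(n); pickle.dump(d,open(f"{n}3.pkl","wb"));im=d["pixels"][:,:,::-1]
    if n=="side": im=cv2.resize(im[150:280,200:370],None,fx=4.5,fy=4.5,interpolation=cv2.INTER_CUBIC)
    cv2.imwrite(f"pics/{n}3.png",im)
E
```

```text
clock: 4.6
position: [0.4542, 0.0352, 0.0964]
ee_rot: [2.227, 2.211, 0.001]
contact_force: [-0.6, 0.9, 5.5]
gripper_width: 0.001
```

View pics/wrist3.png

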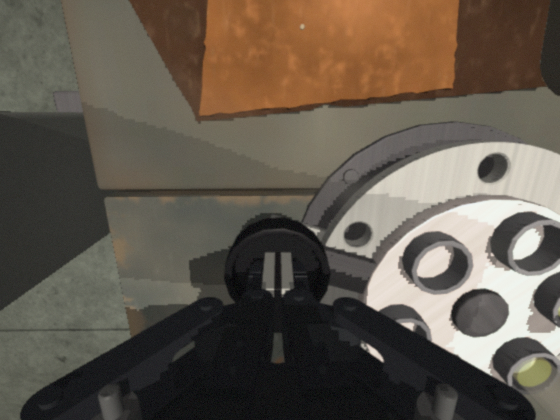

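View pics/side3.png

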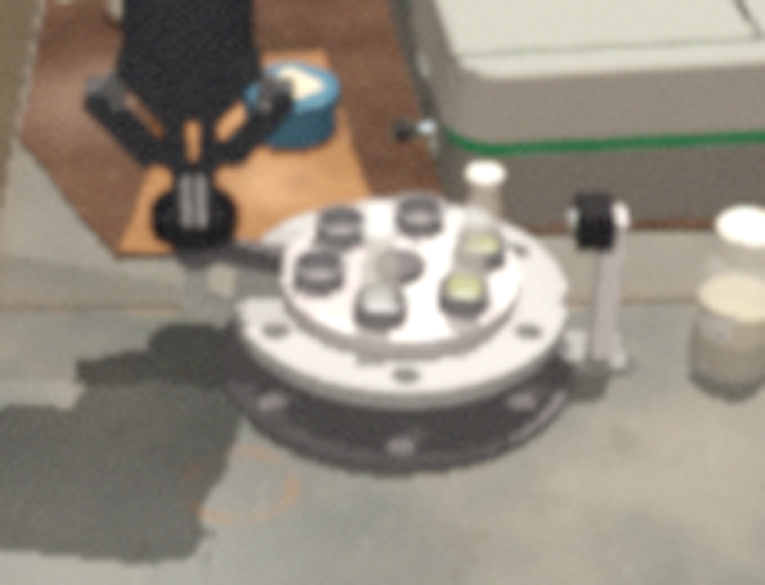

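View pics/top3.png

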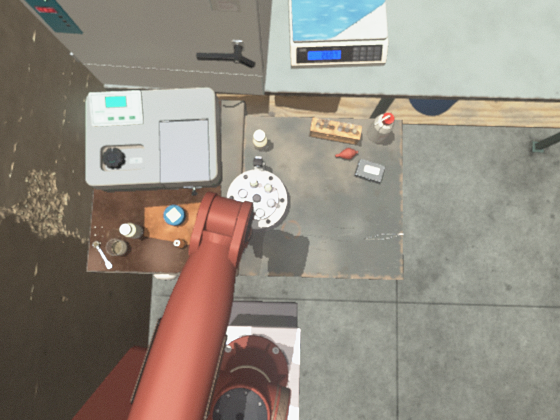

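```bash
python3 - <<'E'
import pickle,numpy as np,h
c=np.array([.577,-.0005])
def ang(n,pts):
    d=pickle.load(open(n,"rb"))
    for p in pts:
        v=h.ray(d,*p,.080)[:2]-c; print(n,p,np.round(np.linalg.norm(v),4),np.round(np.degrees(np.arctan2(v[1],v[0])),1))
ang("wrist1.pkl",[(403,74),(361,136),(385,193)])
ang("wrist3.pkl",[(438,262),(526,240)])
E
python3 - <<'E'
import cv2
a=cv2.imread("pics/wrist3.png")[180:400,330:560];cv2.imwrite("pics/w3c.png",cv2.resize(a,None,fx=3,fy=2.7))
E
```

```text
wrist1.pkl (403, 74) 0.0505 120.4
wrist1.pkl (361, 136) 0.0512 178.0
wrist1.pkl (385, 193) 0.0506 -124.8
wrist3.pkl (438, 262) 0.0543 133.2
wrist3.pkl (526, 240) 0.0523 82.9
```

```bash
python3 - <<'E'
import numpy as np
c=np.array([.577,-.0005]);p=np.array([.4542,.0352])-c
print(np.degrees(np.arctan2(p[1],p[0])),np.hypot(*p))
for d in (3,6,9,12,13,13.5,14,15):
    a=-np.radians(d);R=np.array([[np.cos(a),-np.sin(a)],[np.sin(a),np.cos(a)]]);print(d,np.round(100*(R@p-p),2))
E
```

```text
163.78997456090693 0.1278840490444371
3 [0.2  0.64]
6 [0.44 1.26]
9 [0.71 1.88]
12 [1.01 2.48]
13 [1.12 2.67]
13.5 [1.17 2.77]
14 [1.23 2.86]
15 [1.34 3.06]
```

```bash
python3 -m crank '[{"dx":0.2,"dy":0.64,"dz":-0.03,"ax":0,"ay":0,"az":0},{"dx":0.44,"dy":1.26,"dz":-0.03,"ax":0,"ay":0,"az":0},{"dx":0.71,"dy":1.88,"dz":-0.03,"ax":0,"ay":0,"az":0},{"dx":0.9,"dy":2.25,"dz":-0.03,"ax":0,"ay":0,"az":0},{"dx":1.07,"dy":2.6,"dz":-0.03,"ax":0,"ay":0,"az":0},{"dx":1.17,"dy":2.77,"dz":-0.03,"ax":0,"ay":0,"az":0},{"dx":1.17,"dy":2.77,"dz":-0.03,"ax":0,"ay":0,"az":0},{"dx":1.17,"dy":2.77,"dz":-0.03,"ax":0,"ay":0,"az":0}]'
python3 - <<'E'
from rig import imaging
import cv2,pickle
for n in ["wrist","side"]:
    d=imaging.get_image(n); pickle.dump(d,open(f"{n}4.pkl","wb"));im=d["pixels"][:,:,::-1]
    if n=="side": im=cv2.resize(im[150:280,200:370],None,fx=4.5,fy=4.5,interpolation=cv2.INTER_CUBIC)
    cv2.imwrite(f"pics/{n}4.png",im)
E
```

```text
clock: 5.55
position: [0.4658, 0.0627, 0.0964]
ee_rot: [2.227, 2.211, -0.0]
contact_force: [-0.0, 0.6, 5.0]
gripper_width: -0.001
```

View pics/wrist4.png

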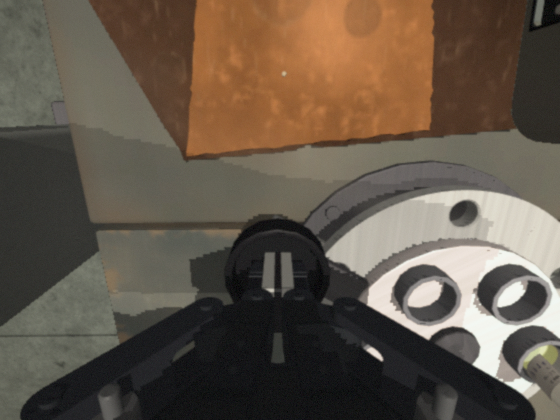

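View pics/side4.png

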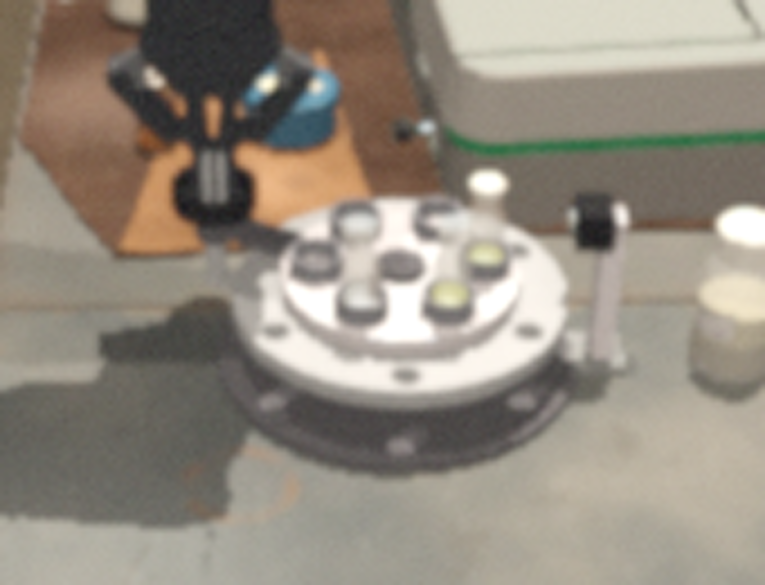

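```bash
python3 - <<'E'
import pickle,cv2,numpy as np
a=pickle.load(open("side0.pkl","rb"))["pixels"];b=pickle.load(open("side4.pkl","rb"))["pixels"]
A,B=[cv2.resize(x[200:235,262:308,::-1],None,fx=8,fy=8,interpolation=cv2.INTER_CUBIC) for x in(a,b)]
cv2.imwrite("pics/cmp.png",np.hstack([A,B]))
c,t,s=pickle.load(open("wrist4.pkl","rb")),0,0
import h
for p in [(426,293),(513,292)]:
    v=h.ray(c,*p,.080)[:2]-[.577,-.0005]; print(np.hypot(*v),np.degrees(np.arctan2(v[1],v[0])))
E
```

```text
0.05614912250533005 121.17460665600558
0.05177835786713509 68.74128144075227
```

View pics/cmp.png

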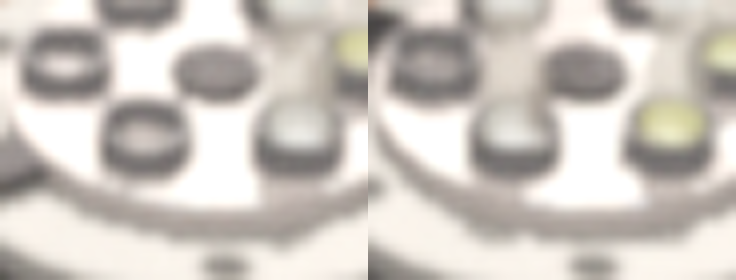

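In the comparison crop the nests coincide with their start positions to about 0.4 px (under 1°), so the table is at about 60°. I'll lift straight up.

```bash
python3 -m crank '[{"dx":0,"dy":0,"dz":0.3,"ax":0,"ay":0,"az":0},{"dx":0,"dy":0,"dz":0.6,"ax":0,"ay":0,"az":0},{"dx":0,"dy":0,"dz":0.9,"ax":0,"ay":0,"az":0},{"dx":0,"dy":0,"dz":1.2,"ax":0,"ay":0,"az":0},{"dx":0,"dy":0,"dz":1.6,"ax":0,"ay":0,"az":0},{"dx":0,"dy":0,"dz":2.5,"ax":0,"ay":0,"az":0},{"dx":0,"dy":0,"dz":5,"ax":0,"ay":0,"az":0},{"dx":0,"dy":0,"dz":10,"ax":0,"ay":0,"az":0},{"dx":0,"dy":0,"dz":10,"ax":0,"ay":0,"az":0}]'
python3 - <<'E'
from rig import imaging
import cv2,pickle,numpy as np
for n in ["wrist","side"]:
    d=imaging.get_image(n); pickle.dump(d,open(f"{n}5.pkl","wb"));im=d["pixels"][:,:,::-1]
    if n=="side":
        def proj(X):
            p=d["extrinsics"][:3,:3]@X+d["extrinsics"][:3,3];p=d["intrinsics"]@p;return p[:2]/p[2]
        im=cv2.resize(im[150:280,200:370],None,fx=4.5,fy=4.5,interpolation=cv2.INTER_CUBIC)
        for z in(.103,.092,.089): print(z,(proj(np.array([.4675,.0655,z]))-[200,150])*4.5)
        print("start cup",(proj(np.array([.4647,-.062,.103]))-[200,150])*4.5)
    cv2.imwrite(f"pics/{n}5.png",im)
E
```

```text
clock: 6.55
position: [0.4681, 0.0623, 0.2028]
ee_rot: [2.223, 2.206, 0.007]
contact_force: [1.3, -0.1, -0.2]
gripper_width: -0.001
0.103 [212.1586157  156.07117307]
0.092 [212.55366187 171.55546172]
0.089 [212.66071464 175.751518  ]
start cup [204.43932582 273.87600827]
```

View pics/wrist5.png

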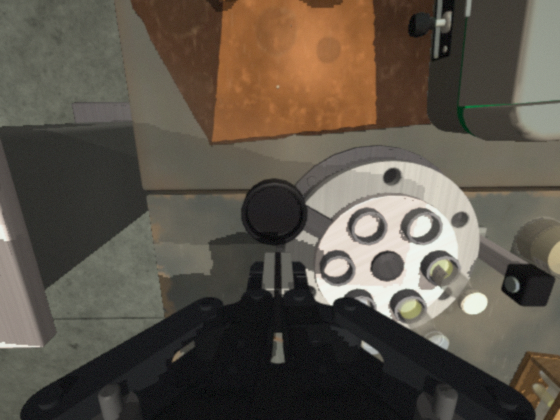

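View pics/side5.png

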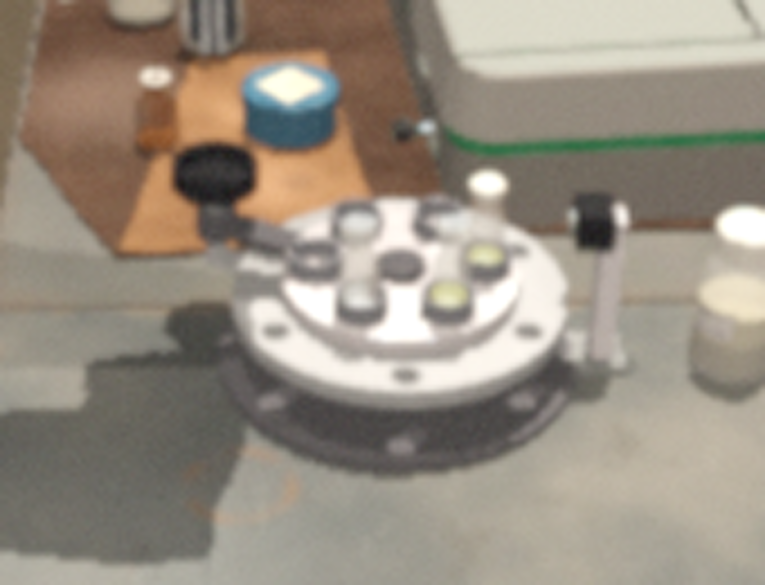

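```bash
python3 - <<'E'
import pickle,cv2,numpy as np
r=[]
for n,(u,v) in {"side0":(245,210.9),"side4":(247.1,184.7),"side5":(247.1,184.7)}.items():
    a=pickle.load(open(n+".pkl","rb"))["pixels"][:,:,::-1]
    M=np.float32([[8,0,130-8*u],[0,8,150-8*v]])
    r.append(cv2.warpAffine(a,M,(260,340),flags=cv2.INTER_CUBIC))
cv2.imwrite("pics/cmp2.png",np.hstack(r))
E
```

```text
(no output)
```

View pics/cmp2.png

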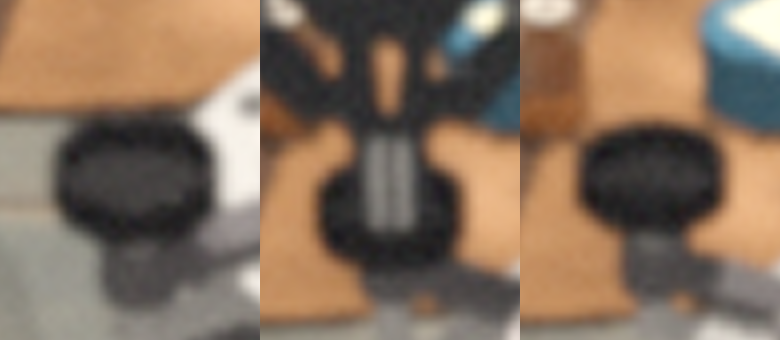

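In the crops the cup's bottom edge is at row 268 pressed and 232 released. That 36 px is about 14 mm, so the plunger is fully up in the hole. The robot is clear of everything, so I'll hand in.

```bash
python3 -c "
from rig import ticket,monitor
s=monitor.get_state();print(s['clock'],s['position'],s['contact_force'])
print(ticket.close_job())"
```

```text
6.65 [0.46652098 0.06253678 0.19790355] [-0.41534209 -0.29652137 -0.1473952 ]
the job is handed in; nothing more can be done
None
```

I indexed the table one step and handed the job in at 6.65 s; `close_job` gives no verdict. With the shut fingertips in the cup I pressed the plunger about 13.6 mm in at the start hole. I then carried the cup about 60° clockwise and lifted straight up.

**What the last checks showed:**
- **Table angle:** in the side view the nests sit where they did at the start to about 0.4 px, so the table is within roughly 1° of 60°.
- **Plunger:** the cup rose about 36 px (around 14 mm) on release, so the plunger is fully up in the next hole.
- **Vials and bench items:** in the last side and wrist views the vials look upright in their nests. The tin and bottle look unmoved in the side view. I did not check the forceps in the last pictures.
- **Robot:** the arm is about 8 cm clear above the cup and the measured force is near zero.

**What failed or disagreed:**
- The first move call was refused because its rows lacked some keys; nothing moved.
- The side camera's calibration was about 1 px off the other two cameras.
- Nest angles read from the wrist camera close up scattered by several degrees, so I relied on the side-view comparison instead.

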